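# Finish the crosswise LED bar tower and hold the curing lamp on

## Task

Lay the two loose LED bars, LED side up, on the tower in the curing jig as its third layer: crosswise to the layer below, one directly above each bottom bar, leaving the tower square. Then flip the red safety catch on the lamp switch box right over to its open side, pull the lever it guards all the way to its stop, through where the catch lay, and keep hold of the handle there against its spring: finish while still holding it fully pulled. Never pull the lever before the catch is open, and leave the other things on the bench where they are.

Things in the scene. Friction and masses are not known exactly. Their poses are not given: they have to be found in the camera images.
- jig: Curing jig, left or right of the loose bars, fixed: aluminium plate 10 mm thick, x -87 to +128, y -90 to +90 mm; two white lamp posts, 95 mm high, at x = +114, y = +-78. Origin on the table under the tower's middle. Tower layers: first along its x at y = +-45 mm, second along its y at x = +-45 mm, third (to be laid) as the first, centred, undersides 34 mm above the table.
- bar_a: LED bar: aluminium strip 140 (its x) x 20 (its y) x 12 mm high, about 90 g, white board with black LED spots on its upper face; origin at the centre of its underside. Already in the tower: bottom layer, y = +45 mm of the jig.
- bar_b: LED bar: aluminium strip 140 (its x) x 20 (its y) x 12 mm high, about 90 g, white board with black LED spots on its upper face; origin at the centre of its underside. Already in the tower: bottom layer, y = -45 mm of the jig.
- bar_c: LED bar: aluminium strip 140 (its x) x 20 (its y) x 12 mm high, about 90 g, white board with black LED spots on its upper face; origin at the centre of its underside. Already in the tower: second layer, x = +45 mm of the jig, lying along the jig's y.
- bar_d: LED bar: aluminium strip 140 (its x) x 20 (its y) x 12 mm high, about 90 g, white board with black LED spots on its upper face; origin at the centre of its underside. Already in the tower: second layer, x = -45 mm of the jig, lying along the jig's y.
- bar_e: LED bar: aluminium strip 140 (its x) x 20 (its y) x 12 mm high, about 90 g, white board with black LED spots on its upper face; origin at the centre of its underside. Loose, lying LED side up on the table in the middle, roughly along the world x. Either loose bar may take either place of the third layer.
- bar_f: LED bar: aluminium strip 140 (its x) x 20 (its y) x 12 mm high, about 90 g, white board with black LED spots on its upper face; origin at the centre of its underside. Loose, as bar_e, beside it.
- box: Lamp switch box, fixed on the side of the loose bars where the jig is not: grey, 130 (its x) x 100 (its y) x 50 mm high, origin at the centre of its underside. A lever rises from the middle of its top, with the red safety catch lying across in front of it (-x side).
- catch (a joint): Red safety catch, arm 8 mm thick, 12 mm high, swinging about the box's x axis at catch_hinge. 0 (shut, starts at 0 to 0.2 rad): level, from the hinge towards the box's -y, blocking the lever. Grows as the free end is lifted up and over to the +y side: 1.57 upright, 2.85 stop. Friction hinge, 0.05 N m: stays where left.
- catch_hinge (a point): The hinge axis of the catch, 75 mm above the table, at x = -5, y = +30 mm of the box; a steel bracket 12 mm wide beside it (y = 32 to 44 mm) reaches up to 85 mm. The frame's axes are the box's.
- catch_tab (a point): Centre of the round red tab at the catch's free end, 105 mm from the hinge: a disc 20 mm across and 14 mm thick along the box's x (pinch it along the box's x). Shut, it overhangs the box's -y side, 75 mm above the table. Turns with the catch.
- lever (a joint): Hold-to-run lever, turning about the box's y axis at lever_pivot. 0 = rest, leaning 0.25 rad to the box's +x; grows (rad) as pulled to the box's -x; 0.75 = stop, leaning 0.5 rad to -x. A spring returns it: 2 N at the handle at rest, 6 N at the stop. With the catch shut it moves only about 0.2 rad.
- lever_pivot (a point): The lever's pivot, in the middle of the box, 40 mm above the table. The frame's axes are the box's.
- handle (a point): Black T-handle with a yellow band across the lever's end: cylinder 24 mm in diameter, 44 mm long along the box's y, flat ends, this point at its centre, 90 mm from the pivot (127 mm above the table at rest, 119 mm fully pulled). Turns with the lever. Pinch it by its two ends, along the box's y; it turns between the pads as it swings, or tilt with it.
- screwdriver: Bystander, loose, to be left alone: a screwdriver lying on the table beyond the loose bars. Origin under it.
- flux_jar: Bystander, loose, to be left alone: a small capped jar, 48 mm across, 65 mm high, at the far side of the table. Origin under it.
- cartridge: Bystander, loose, to be left alone: an orange glue cartridge standing on its flange, 100 mm high, at the far side of the table. Origin under it.
- wrench: Bystander, loose, to be left alone: a steel wrench lying at the left-hand edge (+y). Origin under it.

How it is judged (in metres and radians):
On the way, in this order (a step that is already met when the one before it is completed fails the run):
1. both loose bars lie let go on the tower as its third layer, crosswise on the second, tower still square (x of bar_a in the frame of jig between -0.015 and 0.015 m and y of bar_a in the frame of jig between 0.03 and 0.06 m and z of bar_a in the frame of jig between 0.005 and 0.015 m and angle between the x axis of each of bar_a, bar_b and the x axis of jig, either way round below 0.15 rad and angle between each of bar_a, bar_b, bar_c, bar_d's own z axis and vertical below 0.1 rad and x of bar_b in the frame of jig between -0.015 and 0.015 m and y of bar_b in the frame of jig between -0.06 and -0.03 m and z of bar_b in the frame of jig between 0.005 and 0.015 m and x of bar_c in the frame of jig between 0.03 and 0.06 m and y of bar_c in the frame of jig between -0.015 and 0.015 m and z of bar_c in the frame of jig between 0.017 and 0.027 m and angle between the x axis of each of bar_c, bar_d and the y axis of jig, either way round below 0.15 rad and x of bar_d in the frame of jig between -0.06 and -0.03 m and y of bar_d in the frame of jig between -0.015 and 0.015 m and z of bar_d in the frame of jig between 0.017 and 0.027 m and (((x of bar_e in the frame of jig between -0.015 and 0.015 m and y of bar_e in the frame of jig between 0.03 and 0.06 m and z of bar_e in the frame of jig between 0.029 and 0.039 m and angle between the x axis of bar_e and the x axis of jig, either way round below 0.15 rad and angle between bar_e's own z axis and vertical below 0.1 rad) and (x of bar_f in the frame of jig between -0.015 and 0.015 m and y of bar_f in the frame of jig between -0.06 and -0.03 m and z of bar_f in the frame of jig between 0.029 and 0.039 m and angle between the x axis of bar_f and the x axis of jig, either way round below 0.15 rad and angle between bar_f's own z axis and vertical below 0.1 rad)) or ((x of bar_e in the frame of jig between -0.015 and 0.015 m and y of bar_e in the frame of jig between -0.06 and -0.03 m and z of bar_e in the frame of jig between 0.029 and 0.039 m and angle between the x axis of bar_e and the x axis of jig, either way round below 0.15 rad and angle between bar_e's own z axis and vertical below 0.1 rad) and (x of bar_f in the frame of jig between -0.015 and 0.015 m and y of bar_f in the frame of jig between 0.03 and 0.06 m and z of bar_f in the frame of jig between 0.029 and 0.039 m and angle between the x axis of bar_f and the x axis of jig, either way round below 0.15 rad and angle between bar_f's own z axis and vertical below 0.1 rad))) and contact force between the fingers and bar_e below 0.2 N and contact force between the fingers and bar_f below 0.2 N and linear speed of each of bar_e, bar_f below 0.02 m/s), for 0.3 s.
2. the safety catch is flipped over to its open side, the lever still at rest (value of joint catch above 2.2 rad and value of joint lever below 0.3 rad), for 0.1 s.
3. the lever is pulled all the way by its handle, with the catch open (value of joint catch above 2.2 rad and value of joint lever above 0.62 rad and contact force between the fingers and box above 1 N), for 0.3 s.
At the end, for the whole second after the job is handed in: All six bars in their places in the jig within 15 mm, 5 mm in height and 0.15 rad, LED side up, the two new ones at rest and let go; catch beyond 2.2 rad; lever beyond 0.62 rad (stop 0.75) and steady, the fingers pressing its handle with over 1 N (all of step 1 and all of step 3 and velocity of joint lever between -0.1 and 0.1 rad/s); the arm keeps its last pose, push and grip.
It fails at once if the lever is pulled while the safety catch is shut (value of joint lever above 0.22 rad and value of joint catch below 1.2 rad).
It fails at once if another thing on the bench is shoved more than 30 mm or knocked over (distance of any of screwdriver, flux_jar, cartridge, wrench from where it was at the start of the episode above 0.03 m or angle between any of flux_jar, cartridge's own z axis and vertical above 0.5 rad).
It also fails if it takes over 72 s, if anything falls off the work surface, if the arm or the gripper's body presses on something with over 40 N, if the wrist force passes 120 N, or if a joint passes its speed limit or range.

## Robot

A 6-joint arm with a two-finger parallel gripper is mounted at the origin on the work surface. World frame = base frame: x ahead of the robot, y to its left, z up, the work surface at z = 0. Lengths are in m, angles in degrees, forces in N, time in s.
With the tool pointing down it reaches from about 0.4 to 0.825 m from the base axis. Payload 7 kg.
Tool frame: the origin (TCP) lies at the very end of the fingers, on their centre line; the grasp point (between the pads) lies 19 mm behind it; z points along the fingers, y is the line along which they close (so a half turn about z gives the same grasp; the last joint's range is limited). The gripper opens to 88 mm and grips with 3 to 60 N. Pads are 19 mm wide; open, the fingers measure 130 mm over their backs; the gripper's body (78 mm by 193 mm) begins 47 mm behind the grasp point.
Start: joints at [-50.013, 20.546, 0.682, 0, -70.136, -16.507], TCP at [0.269, -0.619, 0.187] pointing down, gripper open.
Joint ranges: [-176.03, 176.03], [-82.01, 121.73], [-58.28, 71.71], [-173.87, 95.51], [-174.79, -0.11], [-173.66, 173.66]. Speed limits (degrees/s): [136.94, 136.94, 172.46, 180, 180, 180].

## Interface

Orientations are given as [roll, pitch, yaw] about the fixed x, y, z axes, in that order (R = Rz(yaw) Ry(pitch) Rx(roll)).
In Python, from plant import r gives the robot as it stands. The module is installed in compiled form; this text tells all that it offers.
- The arm moves only by the tool jog_arm, never from a script. Its arguments are lists of equal length, an entry for each row: "travel": the shift along the tool's x, y, z each as a share of 50 cm, from -1 to 1, a list of three; "dr": the turn, a rotation vector about the tool's x, y, z each as a share of 360 degrees, from -1 to 1, a list of three; "claw": the opening, from 0 (shut) to 1 (fully open). A call has exactly 10 rows; each row is the pose to reach, as a shift and turn from the pose commanded when the call began, along the tool's axes at that moment, turning the shorter way round; what a row does not reach only later rows make up. A row lasts 1/8 s, in which the tool goes at most 62.5 mm and 10.7 degrees, less where a joint would pass 70% of its speed; a pose out of reach is approached as far as the arm can. A call with a number of a shift or a turn outside -1 to 1 is refused whole. A call with a gripper value outside its range is refused whole. The fingers move at their own pace and stop on an object; "newtons" is the grip in N (left out, the last holds). Time passes only in rows, so rows that repeat a pose let the fingers close, or fill a call up. It gives the time, the measured TCP pose, the force, the opening and the grip force at its end, in the units of the state.
- r.get_state(): the state, without advancing time (a new reading comes with each control period).
- r.capture(name): name is "scene" or "top" or "wrist"; returns a dict with "pixels" (400x640x3 uint8, red, green, blue), "range_z" (400x640 float32, m along the optical axis (not along the pixel's ray), 0 where there is no reading), "fx", "fy", "cx", "cy" (pixels), "dist_coeffs" ([k1, k2, p1, p2, k3] as OpenCV has them; the pictures are not rectified), "position" and "attitude" of the camera in the world; the wrist camera has in their place "hand_eye" (4x4, takes a point from camera to tool coordinates, whose origin is the TCP and whose axes are the flange's). Camera axes: x right, y up, looking along -z (the intrinsics and any distortion apply to the point x, -y, -z); pixel columns grow to the right and rows downward; lengths in m; the calibration is good to about 2 mm. A picture is of the moment at which its call begins: read the wrist's pose just before it.
- r.close_job(): hands the job in; it is judged then, once.
Trained networks look in the newest picture that a camera, given by its name, has taken for a name from the list of things; names that differ only in an ending like _2 or _b are one class to them, and where a whole thing is asked for, a point or a joint stands for the part that bears it (a point fixed in the world has none). Each returns a list of dicts, best first, with "conf" (0 to 1); they miss things now and then, are a little off and sometimes report something else, mostly with a low value. They report only what shows in the picture. A call takes as long as a camera call.
- r.boxes_of(name, camera): "extent" ([left, top, right, bottom] in pixels, round what is visible of it).
- r.regions_of(name, camera): "pixels" (400x640 bool, what is visible of it) and "extent" ([left, top, right, bottom] in pixels, round what is visible of it).
- r.tip_of(name, camera): "at" ([column, row] in pixels: a listed point, or the origin of a listed thing).
The state is a dict: "time_s": time; "joints": joint angles; "qd": joint speeds; "joint_torque": joint torques, N m; "tcp_pos": TCP position; "eef_rot": TCP orientation; "contact_force": force on the tool from outside, world axes, zero at the start; "moment": the same for the moment, N m; "gripper_width": finger opening in m; "gripper_force": force on a finger pad.
Only numpy, scipy, OpenCV 4.12 (cv2) and the standard library are available. Lean on these libraries where they do the work, as an engineer would, in place of code of your own. Each camera call takes 0.05 s, during which the arm holds its last target. There are 200 camera calls.

## Working session

There is one attempt and no reset: what is moved stays moved. The work goes in short steps, Python scripts to look and compute and a tool call to move; the robot and the scene stay as the last step left them, time stands still between calls to the robot, and variables do not carry over. Pictures are saved under pics/ and viewed, at most 10 in all, crops included, and the job is handed in when it is done.

Besides the shell and the picture viewer there is one more tool, called after ">>>" by a JSON object that holds its "fn" and its "kwargs", one argument or row to a line. jog_arm: Moves the arm, as the interface text tells. Its arguments: {"type":"object","properties":{"travel":{"type":"array"},"dr":{"type":"array"},"claw":{"type":"array"},"newtons":{"type":"number"}},"required":["travel","dr","claw"]}

```bash
mkdir -p pics; cat > h.py <<'E'
import numpy as np, cv2
from plant import r
from scipy.spatial.transform import Rotation as R
def cam(name):
    s=r.get_state(); c=r.capture(name)
    if name=="wrist":
        T=np.eye(4); T[:3,:3]=R.from_euler('xyz',s['eef_rot'],degrees=True).as_matrix(); T[:3,3]=s['tcp_pos']
        c['T']=T@np.array(c['hand_eye'])
    else:
        a=np.array(c['attitude'],float); T=np.eye(4)
        T[:3,:3]=a if a.shape==(3,3) else (R.from_euler('xyz',a,degrees=True).as_matrix() if a.size==3 else R.from_quat(a).as_matrix())
        T[:3,3]=c['position']; c['T']=T
    return c
def rays(c,uv):
    K=np.array([[c['fx'],0,c['cx']],[0,c['fy'],c['cy']],[0,0,1.]])
    p=cv2.undistortPoints(np.array(uv,float).reshape(-1,1,2),K,np.array(c['dist_coeffs'],float)).reshape(-1,2)
    d=np.c_[p[:,0],-p[:,1],-np.ones(len(p))]
    return c['T'][:3,3], d@c['T'][:3,:3].T
def atz(c,uv,z):
    o,d=rays(c,uv); return o+d*((z-o[2])/d[:,2])[:,None]
def cloud(c,mask):
    v,u=np.nonzero(mask&(c['range_z']>0)); o,d=rays(c,np.c_[u,v]); return o+d*c['range_z'][v,u][:,None]
E
python3 - <<'E'
from h import *
np.set_printoptions(precision=4,suppress=True)
print(r.get_state())
for n in("scene","top"):
    c=cam(n); print(n,c['position'],c['attitude'],c['fx'],c['dist_coeffs'])
    cv2.imwrite(f'pics/{n}0.png',c['pixels'][:,:,::-1])
    for o in("bar_e","jig","box","catch","lever","catch_tab","catch_hinge","handle","screwdriver","flux_jar","cartridge","wrench"):
        for g in r.regions_of(o,n)[:7]:
            P=cloud(c,g['pixels'])
            if len(P)<5: continue
            zt=np.percentile(P[:,2],95); Q=P[abs(P[:,2]-zt)<.005]
            rc=cv2.minAreaRect((Q[:,:2]*1000).astype(np.float32))
            print(o,round(g['conf'],2),g['extent'],'ztop',round(zt,3),'med',np.median(P,0),'rect',np.round(rc[0],1),np.round(rc[1],1),round(rc[2],1))
    for o in("jig","box","catch_tab","catch_hinge","handle","lever_pivot"):
        print(o,[(round(t['conf'],2),np.round(t['at'],1)) for t in r.tip_of(o,n)[:2]])
E
```

```text
{'time_s': 0.0, 'joints': array([-50.0154,  20.5894,   0.6347,  -0.0209, -70.1363, -16.5074]), 'qd': array([-0.0655,  0.1088,  0.0212, -0.0177, -0.0783, -0.1361]), 'joint_torque': array([  0.0001, -58.2717,  29.3048,   6.9971,   0.0067,  -0.0002]), 'tcp_pos': array([ 0.2687, -0.6186,  0.1856]), 'eef_rot': array([ 179.9071,   -0.007 , -156.53  ]), 'contact_force': array([0.1385, 0.2874, 0.5765]), 'moment': array([-0.0444,  0.0428, -0.0207]), 'gripper_force': 0.0, 'gripper_width': 0.08738147954194532}
scene [1.4713 0.2658 0.9343] [ 45.8142   0.8531 101.5468] 375.62611248764335 [0.0039 0.     0.     0.     0.    ]
bar_e 0.79 [366.0, 199.4, 408.9, 219.0] ztop 0.037 med [0.5572 0.2716 0.0337] rect [556.2 274. ] [138.6  24.5] 72.3
bar_e 0.75 [323.7, 196.9, 336.4, 221.6] ztop 0.016 med [0.5612 0.0733 0.0121] rect [560.6  72.2] [135.6  19.6] 17.2
bar_e 0.69 [290.9, 172.0, 306.6, 201.4] ztop 0.016 med [ 0.4809 -0.0565  0.0122] rect [476.8 -57.4] [ 20.3 132.1] 89.1
bar_e 0.59 [369.1, 190.1, 387.1, 212.8] ztop 0.025 med [0.503  0.2419 0.0217] rect [516.3 239.6] [ 21. 107.] 73.4
bar_e 0.52 [393.
[... 4734 characters left out ...]
5, 226.5, 270.6, 279.2] ztop 0.026 med [0.498  0.2438 0.0222] rect [498.7 244.2] [ 19.8 135.4] 74.4
cartridge 0.59 [456.8, 233.5, 481.0, 249.5] ztop 0.141 med [ 0.5247 -0.2596  0.136 ] rect [ 525.9 -262.3] [16.2 44.9] 0.2
cartridge 0.55 [393.5, 143.2, 411.8, 156.3] ztop 0.095 med [ 0.7558 -0.1251  0.0553] rect [ 763.3 -130.5] [7.3 7.4] 33.3
wrench 0.61 [153.0, 225.7, 178.5, 294.9] ztop 0.011 med [0.4744 0.4778 0.0065] rect [475.  476.8] [176.   40.2] 11.4
jig [(0.93, array([239.8, 246.9]))]
box [(0.71, array([451.8, 248.2]))]
catch_tab [(0.47, array([494.1, 254.1]))]
catch_hinge [(0.75, array([451.8, 253.9]))]
handle [(0.58, array([468.5, 239.4]))]
lever_pivot [(0.89, array([457.7, 247.6]))]
```

View pics/top0.png

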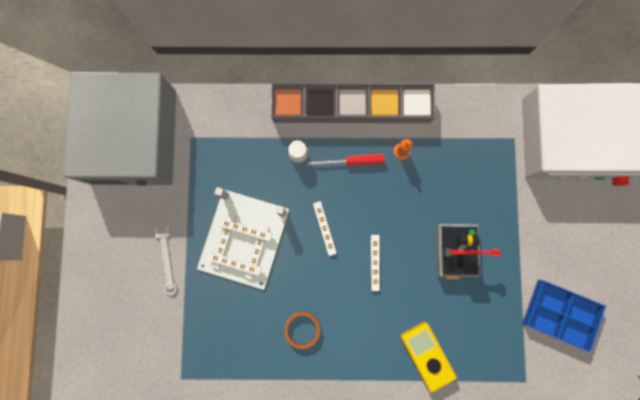

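```bash
cat >> h.py <<'E'
def plan(*wps):
    """wps: (x,y,z mm, yaw deg, tilt deg about tool y) -> shares from the measured pose"""
    s=r.get_state(); R0=R.from_euler('xyz',s['eef_rot'],degrees=True); p0=np.array(s['tcp_pos'])
    print('t',round(s['time_s'],2),'at',np.round(p0*1000,1),np.round(s['eef_rot'],1),'w',round(s['gripper_width'],4),'q',np.round(s['joints']))
    for w in wps:
        d=R0.inv().apply(np.array(w[:3])/1000-p0)/.5
        Rt=R.from_euler('xyz',[180,0,w[3]],degrees=True)*R.from_euler('y',w[4] if len(w)>4 else 0,degrees=True)
        v=np.degrees((R0.inv()*Rt).as_rotvec())
        print(w,'travel',np.round(d,4),'dr',np.round(v/360,4),'mm',round(np.linalg.norm(d)*500),'deg',round(np.linalg.norm(v),1))
E
python3 - <<'E'
from h import *
plan((472,-56,187,-180.6),(472,-56,60,-180.6),(472,-56,3,-180.6))
E
```

```text
t 1.9 at [ 268.9 -619.1  186.6] [-180.     0.  -156.5] w 0.0878 q [-50.  21.   1.  -0. -70. -17.]
(472, -56, 187, -180.6) travel [-0.8213  0.8711 -0.0009] dr [-0.      0.      0.0669] mm 599 deg 24.1
(472, -56, 60, -180.6) travel [-0.8213  0.8711  0.2531] dr [-0.      0.      0.0669] mm 612 deg 24.1
(472, -56, 3, -180.6) travel [-0.8213  0.8711  0.3671] dr [-0.      0.      0.0669] mm 626 deg 24.1
```

>>> {"fn": "jog_arm", "kwargs": {
  "travel": [
    [-0.8213, 0.8711, 0],
    [-0.8213, 0.8711, 0],
    [-0.8213, 0.8711, 0],
    [-0.8213, 0.8711, 0],
    [-0.8213, 0.8711, 0],
    [-0.8213, 0.8711, 0],
    [-0.8213, 0.8711, 0],
    [-0.8213, 0.8711, 0],
    [-0.8213, 0.8711, 0.25],
    [-0.8213, 0.8711, 0.25]
  ],
  "dr": [
    [0, 0, 0.067],
    [0, 0, 0.067],
    [0, 0, 0.067],
    [0, 0, 0.067],
    [0, 0, 0.067],
    [0, 0, 0.067],
    [0, 0, 0.067],
    [0, 0, 0.067],
    [0, 0, 0.067],
    [0, 0, 0.067]
  ],
  "claw": [0.7, 0.7, 0.7, 0.7, 0.7, 0.7, 0.7, 0.7, 0.7, 0.7],
  "newtons": 30
}}

```text
time_s: 3.15
tcp_pos: [0.4655, -0.0755, 0.0894]
eef_rot: [180.0, 0.2, 179.4]
contact_force: [1.2, 0.4, 0.1]
gripper_width: 0.0615
gripper_force: 0.0
```

```bash
python3 - <<'E'
from h import *
plan((472,-56,3,-180.6),(472,-56,90,-180.6))
c=cam('wrist')
for g in r.regions_of('bar_e','wrist')[:3]:
    P=cloud(c,g['pixels']); P=P[P[:,2]>.008]; print(g['conf'],P.mean(0),cv2.minAreaRect((P[:,:2]*1000).astype(np.float32)))
E
```

```text
t 3.15 at [465.5 -75.5  89.4] [180.    0.2 179.4] w 0.0615 q [  15.    6.  -32.    0.  -51. -105.]
(472, -56, 3, -180.6) travel [-0.0121  0.039   0.1729] dr [0.0001 0.0005 0.0001] mm 89 deg 0.2
(472, -56, 90, -180.6) travel [-0.0127  0.0391 -0.0011] dr [0.0001 0.0005 0.0001] mm 21 deg 0.2
0.74 [ 0.46166805 -0.05883357  0.01193363] ((465.35357666015625, -58.578582763671875), (20.06239891052246, 125.89356994628906), 89.96690368652344)
0.69 [ 0.45755797 -0.25128212  0.04391595] ((462.3661804199219, -213.71258544921875), (64.70132446289062, 195.7520751953125), 4.768669128417969)
0.56 [0.49352904 0.05258085 0.01102355] ((495.0622863769531, 51.70873260498047), (8.65992546081543, 20.04838752746582), 15.25422191619873)
```

```bash
python3 - <<'E'
from h import *
plan((472,-57,3,-180.6),(472,-57,90,-180.6))
E
```

```text
t 3.25 at [462.1 -75.1  85.4] [-180.    -0.4  179.5] w 0.0613 q [  15.    7.  -32.   -0.  -51. -105.]
(472, -57, 3, -180.6) travel [-0.0206  0.0366  0.1646] dr [-0.0001 -0.001   0.0002] mm 85 deg 0.4
(472, -57, 90, -180.6) travel [-0.0194  0.0365 -0.0094] dr [-0.0001 -0.001   0.0002] mm 21 deg 0.4
```

>>> {"fn": "jog_arm", "kwargs": {
  "travel": [
    [-0.02, 0.0365, 0.05],
    [-0.02, 0.0365, 0.1],
    [-0.02, 0.0365, 0.163],
    [-0.02, 0.0365, 0.163],
    [-0.02, 0.0365, 0.163],
    [-0.02, 0.0365, 0.163],
    [-0.02, 0.0365, 0.163],
    [-0.02, 0.0365, 0.163],
    [-0.02, 0.0365, 0.1],
    [-0.02, 0.0365, -0.01]
  ],
  "dr": [
    [0, 0, 0],
    [0, 0, 0],
    [0, 0, 0],
    [0, 0, 0],
    [0, 0, 0],
    [0, 0, 0],
    [0, 0, 0],
    [0, 0, 0],
    [0, 0, 0],
    [0, 0, 0]
  ],
  "claw": [0.7, 0.7, 0.7, 0.7, 0.1, 0, 0, 0, 0, 0],
  "newtons": 30
}}

```text
time_s: 4.5
tcp_pos: [0.4729, -0.0596, 0.0942]
eef_rot: [-179.9, -0.2, 179.4]
contact_force: [1.7, 0.6, -0.5]
gripper_width: 0.0068
gripper_force: 0.0
```

```bash
python3 - <<'E'
from h import *
c=cam('wrist')
plan((498,244,110,-197),(498,244,60,-197),(498,244,38.5,-197))
E
```

```text
t 4.55 at [477.9 -59.2 102.5] [-180.     0.4  179.5] w 0.0034 q [  17.    6.  -30.    0.  -53. -107.]
(498, 244, 110, -197) travel [-0.0346  0.6068 -0.0149] dr [0.0001 0.0012 0.0457] mm 304 deg 16.5
(498, 244, 60, -197) travel [-0.0338  0.6069  0.0851] dr [0.0001 0.0012 0.0457] mm 307 deg 16.5
(498, 244, 38.5, -197) travel [-0.0335  0.6069  0.1281] dr [0.0001 0.0012 0.0457] mm 311 deg 16.5
```

>>> {"fn": "jog_arm", "kwargs": {
  "travel": [
    [0, 0, 0],
    [0, 0, 0],
    [0, 0, 0],
    [0, 0, 0],
    [0, 0, 0],
    [0, 0, 0],
    [0, 0, 0],
    [0, 0, 0],
    [0, 0, 0],
    [0, 0, 0]
  ],
  "dr": [
    [0, 0, 0],
    [0, 0, 0],
    [0, 0, 0],
    [0, 0, 0],
    [0, 0, 0],
    [0, 0, 0],
    [0, 0, 0],
    [0, 0, 0],
    [0, 0, 0],
    [0, 0, 0]
  ],
  "claw": [0.5, 0.5, 0.5, 0.5, 0.5, 0.5, 0.5, 0.5, 0.5, 0.5]
}}

```text
time_s: 5.8
tcp_pos: [0.4745, -0.0592, 0.0946]
eef_rot: [180.0, 0.0, 179.4]
contact_force: [-0.6, -0.5, 0.2]
gripper_width: 0.0441
gripper_force: 0.0
```

```bash
python3 - <<'E'
from h import *
c=cam('wrist'); cv2.imwrite('pics/w1.png',c['pixels'][:,:,::-1])
for g in r.regions_of('bar_e','wrist')[:3]:
    P=cloud(c,g['pixels']); P=P[P[:,2]>.008]; print(g['conf'],g['extent'],P.mean(0),cv2.minAreaRect((P[:,:2]*1000).astype(np.float32)))
plan((472,-57,3,-180.6),(472,-57,90,-180.6))
E
```

```text
0.85 [308.7, 103.1, 329.6, 261.5] [ 0.4672654  -0.05856711  0.01223174] ((470.7500915527344, -58.7030029296875), (20.03450584411621, 137.56454467773438), 89.9113540649414)
0.62 [431.4, 203.7, 459.6, 226.6] [0.49876227 0.05250481 0.01136573] ((500.1888732910156, 52.964378356933594), (19.061534881591797, 20.65761947631836), 14.246231079101562)
t 5.9 at [474.5 -59.2  94.6] [180.    0.  179.4] w 0.0437 q [  17.    7.  -31.   -0.  -52. -107.]
(472, -57, 3, -180.6) travel [0.0051 0.0044 0.1831] dr [ 0.      0.     -0.0001] mm 92 deg 0.0
(472, -57, 90, -180.6) travel [0.0051 0.0044 0.0091] dr [ 0.      0.     -0.0001] mm 6 deg 0.0
```

View pics/w1.png

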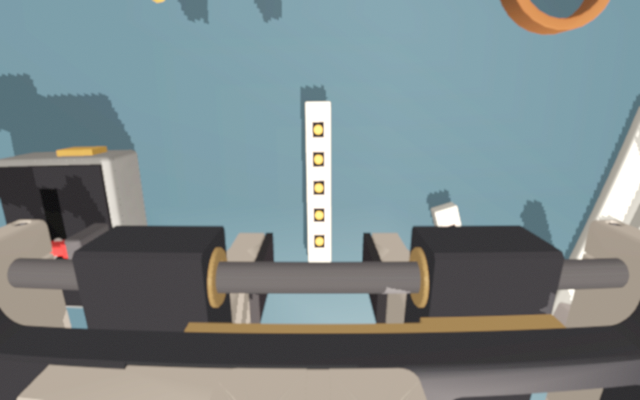

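The wrist view shows the bar (column 308–330, rows 103–262) untouched, between the fingers: they closed too late. Retry with more closing time.

>>> {"fn": "jog_arm", "kwargs": {
  "travel": [
    [0.006, 0.0, 0.1],
    [0.006, 0.0, 0.183],
    [0.006, 0.0, 0.183],
    [0.006, 0.0, 0.183],
    [0.006, 0.0, 0.183],
    [0.006, 0.0, 0.183],
    [0.006, 0.0, 0.183],
    [0.006, 0.0, 0.183],
    [0.006, 0.0, 0.183],
    [0.006, 0.0, 0.183]
  ],
  "dr": [
    [0, 0, 0],
    [0, 0, 0],
    [0, 0, 0],
    [0, 0, 0],
    [0, 0, 0],
    [0, 0, 0],
    [0, 0, 0],
    [0, 0, 0],
    [0, 0, 0],
    [0, 0, 0]
  ],
  "claw": [0.5, 0.5, 0.5, 0.5, 0, 0, 0, 0, 0, 0],
  "newtons": 30
}}

```text
time_s: 7.15
tcp_pos: [0.4715, -0.0592, 0.003]
eef_rot: [-180.0, -0.0, 179.4]
contact_force: [-1.4, 0.1, -0.5]
gripper_width: 0.0003
gripper_force: 0.0
```

```bash
python3 - <<'E'
from h import *
s=r.get_state(); print(s['gripper_width'],s['gripper_force'])
plan((472,-57,110,-180.6),(498,244,110,-197))
E
```

```text
0.00027645360870152014 0.0
t 7.15 at [471.5 -59.2   3. ] [-180.    -0.   179.4] w 0.0003 q [  17.   14.  -37.    0.  -39. -107.]
(472, -57, 110, -180.6) travel [-0.0009  0.0045 -0.214 ] dr [-0.     -0.     -0.0001] mm 107 deg 0.0
(498, 244, 110, -197) travel [-0.0462  0.607  -0.214 ] dr [-0.     -0.      0.0454] mm 323 deg 16.4
```

```bash
python3 - <<'E'
from h import *
c=cam('wrist'); 
for g in r.regions_of('bar_e','wrist')[:3]:
    P=cloud(c,g['pixels']); print(g['conf'],g['extent'],P.mean(0),cv2.minAreaRect((P[:,:2]*1000).astype(np.float32)))
d=cam('scene')
img=cv2.resize(d['pixels'][130:270,210:450],None,fx=2.2,fy=2.2,interpolation=cv2.INTER_CUBIC)
im=np.zeros((600,560,3),np.uint8); im[:308,:528]=img; im[310:310+280,:448]=cv2.resize(c['pixels'],(448,280))
cv2.imwrite('pics/s1.png',im[:,:,::-1])
print(r.get_state())
E
```

```text
0.88 [299.6, 105.0, 334.5, 319.0] [ 0.43765974 -0.05867788  0.01200399] ((466.62646484375, -59.115806579589844), (20.468814849853516, 129.55482482910156), 89.63097381591797)
0.81 [474.0, 246.0, 532.7, 400.0] [0.52835047 0.0600795  0.01143577] ((518.7733764648438, 49.42791748046875), (199.66256713867188, 54.50472640991211), 32.2680778503418)
0.47 [1.2, 173.8, 95.7, 327.3] [ 0.4673196  -0.21619195  0.02116031] ((463.959716796875, -176.38070678710938), (116.8135757446289, 135.1151123046875), 23.043071746826172)
{'time_s': 7.3, 'joints': array([ 1.66467448e+01,  1.39294241e+01, -3.73473709e+01, -2.20952330e-04,
       -3.87331868e+01, -1.07286333e+02]), 'qd': array([ 0.1132217 , -0.10006594,  0.02512634, -0.03036879,  0.1011791 ,
        0.08566614]), 'joint_torque': array([-6.56802604e-04, -3.92601800e+01,  1.94116920e+01,  4.61100698e+00,
       -8.79009906e-02, -3.38033090e-05]), 'tcp_pos': array([ 0.47148034, -0.05921574,  0.00297717]), 'eef_rot': array([-1.79997166e+02, -9.57206277e-03,  1.79360240e+02]), 'contact_force': array([-0.60772069,  0.28091441,  0.61128727]), 'moment': array([ 1.33646361e-03, -4.61513089e-05, -5.95272023e-02]), 'gripper_force': 0.0, 'gripper_width': 0.0003459725428176118}
```

View pics/s1.png

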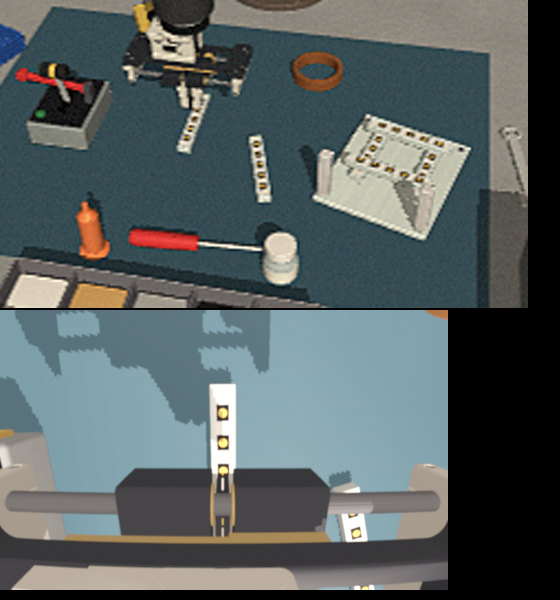

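```bash
python3 - <<'E'
from h import *
d=cam('scene')
def proj(p):
    q=np.linalg.inv(d['T'])@np.r_[p,1]; return np.array([d['cx']+d['fx']*q[0]/-q[2], d['cy']-d['fy']*q[1]/-q[2]])
x0,y0,f=270,145,9
for n,p in dict(tcp=(.4715,-.0592,.003),e1=(.402,-.058,.012),e2=(.541,-.058,.012),g=(.4715,-.0592,.022)).items():
    a=proj(p); print(n,a,(a-[x0,y0])*f)
img=cv2.resize(d['pixels'][y0:y0+66,x0:x0+80],None,fx=f,fy=f,interpolation=cv2.INTER_NEAREST)
cv2.imwrite('pics/s2.png',img[:,:,::-1])
v,u=np.mgrid[0:400,0:640]; P=cloud(d,(u>270)&(u<330)&(v>130)&(v<205))
for z in range(5,100,10):
    Q=P[(abs(P[:,2]*1000-z)<5)&(abs(P[:,1]+.06)<.04)&(abs(P[:,0]-.47)<.09)]
    if z>15 and len(Q): print(z,len(Q),Q.min(0),Q.max(0))
E
```

```text
tcp [298.07967103 185.61567387] [252.71703923 365.54106481]
e1 [302.79672054 172.03344234] [295.17048487 243.30098107]
e2 [293.33376583 196.50959739] [210.00389245 463.58637652]
g [297.73522143 181.77254076] [249.61699286 330.95286683]
45 9 [ 0.47853949 -0.07219348  0.04428848] [ 0.48465144 -0.04327974  0.04990287]
55 23 [ 0.46286515 -0.0725137   0.05011272] [ 0.48735908 -0.04182607  0.0599783 ]
65 23 [ 0.46788439 -0.07516584  0.06016567] [ 0.48718508 -0.04102161  0.06958315]
75 19 [ 0.46653181 -0.07732287  0.07091148] [ 0.48605964 -0.03949184  0.07914764]
85 25 [ 0.47795283 -0.07793822  0.08072488] [ 0.48532831 -0.03959993  0.08969392]
95 5 [ 0.47960766 -0.07237317  0.09013823] [ 0.48412253 -0.06431384  0.0987881 ]
```

View pics/s2.png

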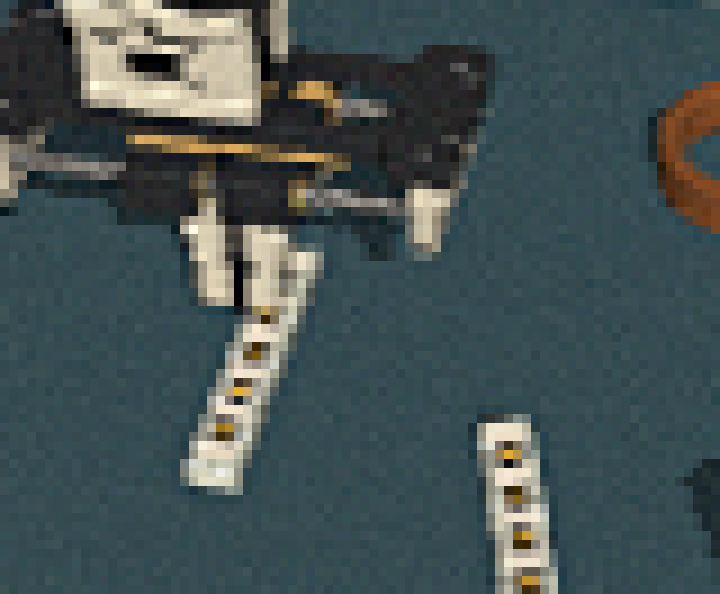

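```bash
python3 - <<'E'
from h import *
np.set_printoptions(precision=4,suppress=True)
c=cam('wrist'); print(np.array(c['hand_eye'])); s=r.get_state()
P=cloud(c,np.ones((400,640),bool)); Rt=R.from_euler('xyz',s['eef_rot'],degrees=True)
Q=Rt.inv().apply(P-s['tcp_pos'])
for z in range(-140,6,8):
    q=Q[(abs(Q[:,2]*1000-z)<4)&(abs(Q[:,1])<.04)&(abs(Q[:,0])<.05)]
    if len(q): print(z,len(q),q.min(0),q.max(0))
d=cam('top'); v,u=np.mgrid[0:400,0:640]; P=cloud(d,(u>330)&(u<420)&(v>200)&(v<330))
Q=P[(P[:,2]>.03)]; print(np.histogram(Q[:,2],bins=12))
E
```

```text
[[ 0.0003  0.965   0.2624  0.0702]
 [ 1.     -0.0006  0.001   0.0004]
 [ 0.0011  0.2624 -0.965  -0.1976]
 [ 0.      0.      0.      1.    ]]
-140 7904 [ 0.0238 -0.04   -0.144 ] [ 0.027   0.04   -0.1368]
-132 21178 [ 0.0208 -0.04   -0.1356] [ 0.0393  0.0351 -0.128 ]
-124 5940 [ 0.0153 -0.04   -0.128 ] [ 0.0395  0.04   -0.12  ]
-116 2911 [ 0.0121 -0.04   -0.12  ] [ 0.0393  0.0399 -0.112 ]
-108 431 [ 0.0075 -0.034  -0.112 ] [ 0.039   0.0347 -0.1075]
-100 28 [ 0.0026 -0.0038 -0.1025] [ 0.0075  0.0042 -0.1004]
-92 54 [-0.0029 -0.0039 -0.095 ] [ 0.0067  0.0043 -0.0909]
-84 570 [-0.0096 -0.0038 -0.0873] [ 0.0036  0.0041 -0.084 ]
-76 9 [ 0.0102 -0.004  -0.0748] [ 0.0114  0.0043 -0.0722]
-68 136 [ 0.0089 -0.0037 -0.0718] [ 0.0112  0.0044 -0.064 ]
-60 202 [ 0.0052 -0.0058 -0.0639] [ 0.0112  0.0061 -0.056 ]
-52 172 [ 0.0085 -0.0066 -0.056 ] [ 0.0113  0.0068 -0.0482]
-44 149 [ 0.0079 -0.0068 -0.048 ] [ 0.0111  0.007  -0.0403]
-36 5 [ 0.0088 -0.0021 -0.04  ] [ 0.0091  0.0033 -0.0391]
-12 2898 [-0.0498 -0.0097 -0.0118] [ 0.05    0.0103 -0.008 ]
-4 303 [-0.0181 -0.0098 -0.008 ] [ 0.0499  0.0103 -0.0064]
4 8514 [-0.0035 -0.04    0.0004] [0.05   0.04   0.0058]
(array([   9,    0,   18,  107,    0,    0,    0,    0,   18,   18,  681,
       4465]), array([0.0302, 0.0685, 0.1067, 0.145 , 0.1832, 0.2214, 0.2597, 0.2979,
       0.3362, 0.3744, 0.4127, 0.4509, 0.4891]))
```

Both the scene and wrist depth put the real fingertips 39.5 mm short of the reported TCP, so the fingers closed above the bar. I'll apply that offset in the plan.

```bash
sed -i "s|^        d=R0.inv().apply.*|        Rt=R.from_euler('xyz',[180,0,w[3]],degrees=True)*R.from_euler('y',w[4] if len(w)>4 else 0,degrees=True)\n        d=R0.inv().apply(np.array(w[:3])/1000+Rt.apply([0,0,.0395])-p0)/.5|; 0,/^        Rt=.*$/!b" h.py; python3 - <<'E'
from h import *
plan((471,-58.7,3.5,-180.6),(471,-58.7,90,-180.6))
E
```

```text
t 7.45 at [471.5 -59.2   3. ] [-180.    -0.   179.4] w 0.0001 q [  17.   14.  -37.    0.  -39. -107.]
(471, -58.7, 3.5, -180.6) travel [0.0011 0.001  0.078 ] dr [-0.     -0.     -0.0001] mm 39 deg 0.0
(471, -58.7, 90, -180.6) travel [ 0.0011  0.001  -0.095 ] dr [-0.     -0.     -0.0001] mm 48 deg 0.0
```

>>> {"fn": "jog_arm", "kwargs": {
  "travel": [
    [0, 0, -0.02],
    [0, 0, -0.02],
    [0, 0, -0.02],
    [0, 0, -0.02],
    [0, 0, 0.04],
    [0, 0, 0.074],
    [0, 0, 0.074],
    [0, 0, 0.074],
    [0, 0, 0.074],
    [0, 0, 0.074]
  ],
  "dr": [
    [0, 0, 0],
    [0, 0, 0],
    [0, 0, 0],
    [0, 0, 0],
    [0, 0, 0],
    [0, 0, 0],
    [0, 0, 0],
    [0, 0, 0],
    [0, 0, 0],
    [0, 0, 0]
  ],
  "claw": [0.6, 0.6, 0.6, 0.6, 0.6, 0.6, 0.6, 0, 0, 0]
}}

```text
time_s: 8.7
tcp_pos: [0.472, -0.0591, -0.0334]
eef_rot: [180.0, 0.1, 179.4]
contact_force: [1.1, -0.2, -0.5]
gripper_width: 0.028
gripper_force: 0.0
```

```bash
python3 - <<'E'
from h import *
plan((471,-58.7,3.5,-180.6),(471,-58.7,90,-180.6))
E
```

```text
t 8.7 at [472.  -59.1 -33.4] [1.800e+02 1.000e-01 1.794e+02] w 0.028 q [  17.   17.  -39.    0.  -33. -107.]
(471, -58.7, 3.5, -180.6) travel [0.002  0.0008 0.0053] dr [ 0.0001  0.0002 -0.0001] mm 3 deg 0.1
(471, -58.7, 90, -180.6) travel [ 0.0018  0.0008 -0.1677] dr [ 0.0001  0.0002 -0.0001] mm 84 deg 0.1
```

>>> {"fn": "jog_arm", "kwargs": {
  "travel": [
    [0, 0, 0.004],
    [0, 0, 0.004],
    [0, 0, 0.004],
    [0, 0, 0.004],
    [0, 0, 0.004],
    [0, 0, 0.004],
    [0, 0, -0.05],
    [0, 0, -0.17],
    [0, 0, -0.17],
    [0, 0, -0.17]
  ],
  "dr": [
    [0, 0, 0],
    [0, 0, 0],
    [0, 0, 0],
    [0, 0, 0],
    [0, 0, 0],
    [0, 0, 0],
    [0, 0, 0],
    [0, 0, 0],
    [0, 0, 0],
    [0, 0, 0]
  ],
  "claw": [0, 0, 0, 0, 0, 0, 0, 0, 0, 0],
  "newtons": 30
}}

```text
time_s: 9.95
tcp_pos: [0.4712, -0.0591, 0.051]
eef_rot: [180.0, 0.0, 179.3]
contact_force: [0.2, 0.1, -1.3]
gripper_width: 0.0197
gripper_force: 30.0
```

```bash
python3 - <<'E'
from h import *
C=np.array([511,287.]); a=np.radians(-17.1); ey=np.array([-np.sin(a),np.cos(a)])
for s in(-45,45): print(C+s*ey)
plan((498,244,90,-197.1),(498,244,60,-197.1),(498,244,39,-197.1))
E
```

```text
[497.76818536 243.98931433]
[524.23181464 330.01068567]
t 9.95 at [471.2 -59.1  51. ] [180.    0.  179.3] w 0.0197 q [  17.   10.  -34.   -0.  -46. -107.]
(498, 244, 90, -197.1) travel [-0.0467  0.6069  0.0013] dr [0.0001 0.     0.0457] mm 304 deg 16.4
(498, 244, 60, -197.1) travel [-0.0466  0.6068  0.0613] dr [0.0001 0.     0.0457] mm 306 deg 16.4
(498, 244, 39, -197.1) travel [-0.0466  0.6068  0.1033] dr [0.0001 0.     0.0457] mm 309 deg 16.4
```

>>> {"fn": "jog_arm", "kwargs": {
  "travel": [
    [-0.0465, 0.607, -0.02],
    [-0.0465, 0.607, -0.02],
    [-0.0465, 0.607, -0.02],
    [-0.0465, 0.607, -0.02],
    [-0.0465, 0.607, -0.02],
    [-0.0465, 0.607, -0.02],
    [-0.0465, 0.607, -0.02],
    [-0.0465, 0.607, -0.02],
    [-0.0465, 0.607, 0.06],
    [-0.0465, 0.607, 0.06]
  ],
  "dr": [
    [0, 0, 0.0457],
    [0, 0, 0.0457],
    [0, 0, 0.0457],
    [0, 0, 0.0457],
    [0, 0, 0.0457],
    [0, 0, 0.0457],
    [0, 0, 0.0457],
    [0, 0, 0.0457],
    [0, 0, 0.0457],
    [0, 0, 0.0457]
  ],
  "claw": [0, 0, 0, 0, 0, 0, 0, 0, 0, 0]
}}

```text
time_s: 11.2
tcp_pos: [0.4962, 0.2411, 0.0188]
eef_rot: [-179.7, -0.2, 162.8]
contact_force: [-0.1, 0.3, -0.7]
gripper_width: 0.0195
gripper_force: 30.0
```

```bash
python3 - <<'E'
from h import *
c=cam('wrist')
for g in r.regions_of('bar_e','wrist')[:6]:
    P=cloud(c,g['pixels']); zt=np.percentile(P[:,2],90);P=P[abs(P[:,2]-zt)<.005]; q=cv2.minAreaRect((P[:,:2]*1000).astype(np.float32)); print(round(g['conf'],2),zt,*[np.round(k,1) for k in q])
plan((498,244,60,-197.1),(498,244,38.5,-197.1),(498,244,90,-197.1),(559.5,72.5,120,-162.2))
E
```

```text
0.88 0.02261378726073699 [491.9 339.3] [20.7 73.7] 73.4
0.82 0.03473604743764408 [467.9 299.7] [140.3  20.6] 73.7
0.76 0.012846676297612264 [516.2  58.9] [43.6 22.3] 16.7
0.59 0.03547518655088468 [560.7 275.4] [132.9  15.7] 69.9
t 11.3 at [498.4 243.2  21.6] [-180.    -0.   162.9] w 0.0195 q [  46.   19.  -26.    0.  -45. -153.]
(498, 244, 60, -197.1) travel [0.0012 0.0014 0.0022] dr [-0.0001 -0.     -0.0001] mm 1 deg 0.1
(498, 244, 38.5, -197.1) travel [0.0012 0.0014 0.0452] dr [-0.0001 -0.     -0.0001] mm 23 deg 0.1
(498, 244, 90, -197.1) travel [ 0.0012  0.0013 -0.0578] dr [-0.0001 -0.     -0.0001] mm 29 deg 0.1
(559.5, 72.5, 120, -162.2) travel [-0.2174 -0.2902 -0.1176] dr [-0.0001 -0.     -0.097 ] mm 191 deg 34.9
```

>>> {"fn": "jog_arm", "kwargs": {
  "travel": [
    [0.001, 0.001, 0.025],
    [0.001, 0.001, 0.04],
    [0.001, 0.001, 0.0455],
    [0.001, 0.001, 0.0455],
    [0.001, 0.001, 0.0455],
    [0.001, 0.001, 0.0455],
    [0.001, 0.001, 0.0455],
    [0.001, 0.001, 0.0455],
    [0.001, 0.001, 0.0],
    [0.001, 0.001, -0.1]
  ],
  "dr": [
    [0, 0, 0],
    [0, 0, 0],
    [0, 0, 0],
    [0, 0, 0],
    [0, 0, 0],
    [0, 0, 0],
    [0, 0, 0],
    [0, 0, 0],
    [0, 0, 0],
    [0, 0, 0]
  ],
  "claw": [0, 0, 0, 0, 0.6, 0.6, 0.6, 0.6, 0.6, 0.6]
}}

```text
time_s: 12.55
tcp_pos: [0.4964, 0.2434, 0.0697]
eef_rot: [-179.7, -0.2, 162.9]
contact_force: [1.2, 1.2, 0.8]
gripper_width: 0.0527
gripper_force: 0.0
```

```bash
python3 - <<'E'
from h import *
c=cam('wrist')
for g in r.regions_of('bar_e','wrist')[:6]:
    P=cloud(c,g['pixels']); zt=np.percentile(P[:,2],90);P=P[abs(P[:,2]-zt)<.005]; q=cv2.minAreaRect((P[:,:2]*1000).astype(np.float32)); print(round(g['conf'],2),zt,*[np.round(k,1) for k in q])
plan((559.5,72.5,90,-162.2),(559.5,72.5,60,-162.2))
E
```

```text
0.82 0.03477821227878705 [468.  299.6] [139.1  20.4] 73.7
0.79 0.022695851618504827 [507.5 334.8] [ 21.2 105.6] 72.9
0.74 0.046883414198745206 [497.2 244.6] [ 19.8 139.3] 73.5
0.68 0.034188333731423895 [541.6 258.8] [103.6   6.5] 73.3
t 12.65 at [500.8 246.8  76.1] [179.6   0.3 163. ] w 0.0523 q [  46.   15.  -23.    0.  -51. -153.]
(559.5, 72.5, 90, -162.2) travel [-0.2142 -0.2993  0.0503] dr [ 0.0008  0.0011 -0.0967] mm 186 deg 34.8
(559.5, 72.5, 60, -162.2) travel [-0.2139 -0.2997  0.1103] dr [ 0.0008  0.0011 -0.0967] mm 192 deg 34.8
```

>>> {"fn": "jog_arm", "kwargs": {
  "travel": [
    [-0.215, -0.3, 0.03],
    [-0.215, -0.3, 0.03],
    [-0.215, -0.3, 0.03],
    [-0.215, -0.3, 0.03],
    [-0.215, -0.3, 0.03],
    [-0.215, -0.3, 0.1],
    [-0.215, -0.3, 0.1],
    [-0.215, -0.3, 0.1],
    [-0.215, -0.3, 0.1],
    [-0.215, -0.3, 0.1]
  ],
  "dr": [
    [0, 0, -0.0967],
    [0, 0, -0.0967],
    [0, 0, -0.0967],
    [0, 0, -0.0967],
    [0, 0, -0.0967],
    [0, 0, -0.0967],
    [0, 0, -0.0967],
    [0, 0, -0.0967],
    [0, 0, -0.0967],
    [0, 0, -0.0967]
  ],
  "claw": [0.6, 0.6, 0.6, 0.6, 0.6, 0.6, 0.6, 0.6, 0.6, 0.6]
}}

```text
time_s: 13.9
tcp_pos: [0.557, 0.0701, 0.022]
eef_rot: [180.0, 0.1, -162.3]
contact_force: [-0.5, 0.3, 0.3]
gripper_width: 0.0526
gripper_force: 0.0
```

```bash
python3 - <<'E'
from h import *
c=cam('wrist')
for g in r.regions_of('bar_e','wrist')[:6]:
    P=cloud(c,g['pixels']); zt=np.percentile(P[:,2],90);P=P[abs(P[:,2]-zt)<.005]; q=cv2.minAreaRect((P[:,:2]*1000).astype(np.float32)); print(round(g['conf'],2),zt,*[np.round(k,1) for k in q])
plan((559.5,72.5,3.5,-162.2),(559.5,72.5,90,-162.2))
E
```

```text
0.97 0.022344638791983677 [492.6 241. ] [15.  63.9] 74.2
0.68 0.012861547412300844 [559.   71.5] [140.6  20. ] 17.3
0.67 0.03270056166251918 [455.6 233.5] [19.4 10.6] 29.5
0.62 0.04580882800317213 [488.7 237.3] [19.7 11.1] 20.2
t 14.0 at [556.8  69.9  21.6] [ 1.800e+02  1.000e-01 -1.623e+02] w 0.0525 q [ 27.  19. -26.   0. -45. -99.]
(559.5, 72.5, 3.5, -162.2) travel [-0.0067  0.0034  0.1153] dr [ 0.      0.0002 -0.0002] mm 58 deg 0.1
(559.5, 72.5, 90, -162.2) travel [-0.0068  0.0034 -0.0577] dr [ 0.      0.0002 -0.0002] mm 29 deg 0.1
```

>>> {"fn": "jog_arm", "kwargs": {
  "travel": [
    [-0.005, 0.002, 0.06],
    [-0.005, 0.002, 0.1],
    [-0.005, 0.002, 0.115],
    [-0.005, 0.002, 0.115],
    [-0.005, 0.002, 0.115],
    [-0.005, 0.002, 0.115],
    [-0.005, 0.002, 0.115],
    [-0.005, 0.002, 0.115],
    [-0.005, 0.002, 0.115],
    [-0.005, 0.002, 0.115]
  ],
  "dr": [
    [0, 0, 0],
    [0, 0, 0],
    [0, 0, 0],
    [0, 0, 0],
    [0, 0, 0],
    [0, 0, 0],
    [0, 0, 0],
    [0, 0, 0],
    [0, 0, 0],
    [0, 0, 0]
  ],
  "claw": [0.6, 0.6, 0.6, 0.6, 0, 0, 0, 0, 0, 0]
}}

```text
time_s: 15.25
tcp_pos: [0.5587, 0.0715, -0.0362]
eef_rot: [-180.0, 0.0, -162.3]
contact_force: [-1.2, 0.5, 3.9]
gripper_width: 0.0193
gripper_force: 30.0
```

```bash
python3 - <<'E'
from h import *
plan((559,72,100,-162.2),(524,330,110,-197.1),(524,330,60,-197.1))
print(r.get_state()['gripper_force'])
E
```

```text
t 15.25 at [558.7  71.5 -36.2] [-180.     0.  -162.3] w 0.0193 q [ 27.  24. -28.   0. -38. -99.]
(559, 72, 100, -162.2) travel [-0.0009  0.0009 -0.1933] dr [-0.      0.0001 -0.0002] mm 97 deg 0.1
(524, 330, 110, -197.1) travel [-0.0913  0.5137 -0.2133] dr [0.     0.0001 0.0967] mm 282 deg 34.8
(524, 330, 60, -197.1) travel [-0.0913  0.5137 -0.1133] dr [0.     0.0001 0.0967] mm 267 deg 34.8
29.992953836917877
```

>>> {"fn": "jog_arm", "kwargs": {
  "travel": [
    [0, 0, -0.125],
    [0, 0, -0.25],
    [-0.0913, 0.5137, -0.26],
    [-0.0913, 0.5137, -0.26],
    [-0.0913, 0.5137, -0.26],
    [-0.0913, 0.5137, -0.26],
    [-0.0913, 0.5137, -0.26],
    [-0.0913, 0.5137, -0.26],
    [-0.0913, 0.5137, -0.26],
    [-0.0913, 0.5137, -0.26]
  ],
  "dr": [
    [0, 0, 0],
    [0, 0, 0],
    [0, 0, 0.0967],
    [0, 0, 0.0967],
    [0, 0, 0.0967],
    [0, 0, 0.0967],
    [0, 0, 0.0967],
    [0, 0, 0.0967],
    [0, 0, 0.0967],
    [0, 0, 0.0967]
  ],
  "claw": [0, 0, 0, 0, 0, 0, 0, 0, 0, 0]
}}

```text
time_s: 16.5
tcp_pos: [0.5241, 0.3286, 0.0935]
eef_rot: [-180.0, -0.0, 162.8]
contact_force: [-0.2, 0.0, -1.3]
gripper_width: 0.0193
gripper_force: 30.0
```

```bash
python3 - <<'E'
from h import *
c=cam('wrist')
plan((524.2,330,60,-197.1),(524.2,330,38,-197.1))
E
```

```text
t 16.55 at [524.2 328.7  93.6] [-180.    -0.   162.8] w 0.0201 q [  50.   19.  -14.   -0.  -57. -157.]
(524.2, 330, 60, -197.1) travel [0.0007 0.0025 0.1463] dr [-0.     -0.     -0.0002] mm 73 deg 0.1
(524.2, 330, 38, -197.1) travel [0.0007 0.0025 0.1903] dr [-0.     -0.     -0.0002] mm 95 deg 0.1
```

>>> {"fn": "jog_arm", "kwargs": {
  "travel": [
    [0.001, 0.0025, 0.1],
    [0.001, 0.0025, 0.16],
    [0.001, 0.0025, 0.18],
    [0.001, 0.0025, 0.1905],
    [0.001, 0.0025, 0.1905],
    [0.001, 0.0025, 0.1905],
    [0.001, 0.0025, 0.1905],
    [0.001, 0.0025, 0.1905],
    [0.001, 0.0025, 0.1905],
    [0.001, 0.0025, 0.1905]
  ],
  "dr": [
    [0, 0, 0],
    [0, 0, 0],
    [0, 0, 0],
    [0, 0, 0],
    [0, 0, 0],
    [0, 0, 0],
    [0, 0, 0],
    [0, 0, 0],
    [0, 0, 0],
    [0, 0, 0]
  ],
  "claw": [0, 0, 0, 0, 0, 0, 0.6, 0.6, 0.6, 0.6]
}}

```text
time_s: 17.8
tcp_pos: [0.5238, 0.3313, -0.0017]
eef_rot: [180.0, 0.0, 162.9]
contact_force: [0.7, -0.5, 0.3]
gripper_width: 0.051
gripper_force: 0.0
```

>>> {"fn": "jog_arm", "kwargs": {
  "travel": [
    [0, 0, -0.1],
    [0, 0, -0.2],
    [0, 0, -0.3],
    [0, 0, -0.3],
    [0, 0, -0.3],
    [0, -0.9, -0.35],
    [0, -0.9, -0.35],
    [0, -0.9, -0.35],
    [0, -0.9, -0.35],
    [0, -0.9, -0.35]
  ],
  "dr": [
    [0, 0, 0],
    [0, 0, 0],
    [0, 0, 0],
    [0, 0, 0],
    [0, 0, 0],
    [0, 0, -0.05],
    [0, 0, -0.1],
    [0, 0, -0.15],
    [0, 0, -0.2],
    [0, 0, -0.25]
  ],
  "claw": [0.6, 0.6, 0.6, 0.6, 0.6, 0.6, 0.6, 0.6, 0.6, 0.6]
}}

```text
time_s: 19.05
tcp_pos: [0.4311, 0.0332, 0.1644]
eef_rot: [180.0, -0.1, -143.4]
contact_force: [1.6, -0.5, 1.2]
gripper_width: 0.0525
gripper_force: 0.0
```

```bash
python3 - <<'E'
from h import *
np.set_printoptions(precision=4,suppress=True)
c=cam('top'); cv2.imwrite('pics/top1.png',cv2.resize(c['pixels'][180:310,180:520],None,fx=2.3,fy=2.3)[:,:,::-1])
for g in r.regions_of('bar_e','top')[:6]:
    P=cloud(c,g['pixels']); zt=np.percentile(P[:,2],90);P=P[abs(P[:,2]-zt)<.005]; q=cv2.minAreaRect((P[:,:2]*1000).astype(np.float32)); print(round(g['conf'],2),zt,*[np.round(k,1) for k in q])
# box geometry
v,u=np.mgrid[0:400,0:640]
for n in('top','scene'):
    c=cam(n); P=cloud(c,np.ones((400,640),bool)); px=c['pixels'][c['range_z']>0].astype(int)
    B=(abs(P[:,0]-.5)<.12)&(P[:,1]<-.15)&(P[:,1]>-.4)&(P[:,2]<.16); P=P[B]; px=px[B]
    T=P[abs(P[:,2]-.05)<.006]; q=cv2.minAreaRect((T[:,:2]*1000).astype(np.float32)); print(n,'box',q, 'T',np.percentile(T,[1,99],0))
    red=P[(px[:,0]>120)&(px[:,1]<70)&(px[:,2]<70)]; print(len(red),np.percentile(red,[2,50,98],0)); print('tab',red[red[:,1]<-.32].mean(0), red[red[:,1]<-.32][:,2].max())
    print('line z(y)',np.polyfit(red[:,1],red[:,2],1),'x(y)',np.polyfit(red[:,1],red[:,0],1))
plan()
E
```

```text
0.9 0.049242969314126396 [524.3 332.7] [ 20.9 139.2] 72.4
0.79 0.03762922706302359 [468.1 300.3] [139.   19.7] 73.2
0.68 0.04885948883778992 [497.5 245.3] [ 20.6 139.2] 73.4
0.67 0.03731041074725119 [554.1 274.7] [138.5  19.8] 73.4
0.55 0.02641151058285183 [502.9 233.9] [ 1.8 37.4] 71.8
top box ((503.32269287109375, -261.8525085449219), (128.45692443847656, 101.59992980957031), 0.3592064380645752) T [[ 0.4412 -0.3105  0.0442]
 [ 0.5674 -0.2139  0.0548]]
183 [[ 0.4929 -0.3415  0.05  ]
 [ 0.4979 -0.2822  0.0857]
 [ 0.5028 -0.2348  0.0985]]
tab [ 0.4981 -0.3326  0.0947] 0.10028918209639182
line z(y) [-0.217   0.0225] x(y) [-0.001   0.4977]
scene box ((506.7342529296875, -261.94757080078125), (100.15653228759766, 130.26846313476562), 89.55296325683594) T [[ 0.4443 -0.3103  0.0442]
 [ 0.5694 -0.214   0.0548]]
90 [[ 0.4942 -0.3437  0.0741]
 [ 0.502  -0.3044  0.0856]
 [ 0.5067 -0.2354  0.0993]]
tab [ 0.5022 -0.3338  0.0912] 0.09992215114334124
line z(y) [-0.1458  0.0422] x(y) [-0.0218  0.4952]
t 19.25 at [432.3  34.2 164.9] [ 180.   -0. -144.] w 0.0528 q [ 31.  -2. -30.  -0. -62. -85.]
```

View pics/top1.png

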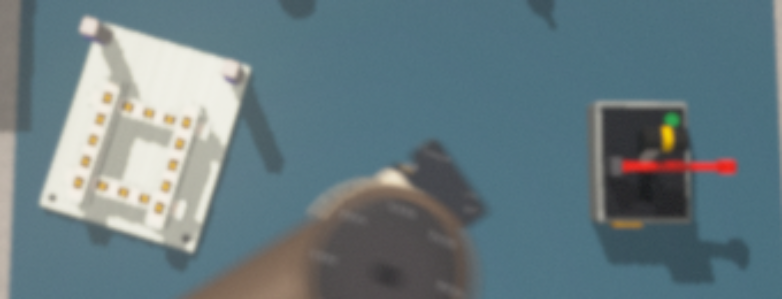

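```bash
python3 - <<'E'
from h import *
plan((500,-336,200,-90),(500,-336,150,-90))
E
```

```text
t 19.25 at [432.3  34.2 164.9] [ 180.   -0. -144.] w 0.0528 q [ 31.  -2. -30.  -0. -62. -85.]
(500, -336, 200, -90) travel [ 0.3259 -0.6785  0.0088] dr [ 1.000e-04 -1.000e-04 -1.499e-01] mm 376 deg 54.0
(500, -336, 150, -90) travel [ 0.3258 -0.6785  0.1088] dr [ 1.000e-04 -1.000e-04 -1.499e-01] mm 380 deg 54.0
```

>>> {"fn": "jog_arm", "kwargs": {
  "travel": [
    [0.326, -0.6785, 0],
    [0.326, -0.6785, 0],
    [0.326, -0.6785, 0],
    [0.326, -0.6785, 0],
    [0.326, -0.6785, 0],
    [0.326, -0.6785, 0],
    [0.326, -0.6785, 0],
    [0.326, -0.6785, 0],
    [0.326, -0.6785, 0],
    [0.326, -0.6785, 0]
  ],
  "dr": [
    [0, 0, -0.15],
    [0, 0, -0.15],
    [0, 0, -0.15],
    [0, 0, -0.15],
    [0, 0, -0.15],
    [0, 0, -0.15],
    [0, 0, -0.15],
    [0, 0, -0.15],
    [0, 0, -0.15],
    [0, 0, -0.15]
  ],
  "claw": [0.6, 0.6, 0.6, 0.6, 0.6, 0.6, 0.6, 0.6, 0.6, 0.6],
  "newtons": 15
}}

```text
time_s: 20.5
tcp_pos: [0.5021, -0.3334, 0.1652]
eef_rot: [180.0, 0.0, -89.7]
contact_force: [0.4, -0.0, 0.2]
gripper_width: 0.0531
gripper_force: 0.0
```

```bash
python3 - <<'E'
from h import *
np.set_printoptions(precision=4,suppress=True)
c=cam('wrist'); cv2.imwrite('pics/w2.png',c['pixels'][:,:,::-1])
P=cloud(c,np.ones((400,640),bool)); px=c['pixels'][c['range_z']>0].astype(int)
B=(abs(P[:,0]-.5)<.12)&(P[:,1]<-.15)&(P[:,1]>-.4)&(P[:,2]<.16)&(P[:,2]>.05)
red=P[B&(px[:,0]>100)&(px[:,1]<70)&(px[:,2]<70)]
if len(red): print(len(red),np.percentile(red,[2,50,98],0)); t=red[red[:,1]<-.325]; print('tab',len(t),np.percentile(t,[1,50,99],0))
plan((500,-336,120,-90),(500,-336,79,-90))
E
```

```text
304 [[ 0.493  -0.348   0.0502]
 [ 0.4968 -0.2909  0.087 ]
 [ 0.5029 -0.2706  0.0937]]
tab 54 [[ 0.4925 -0.3483  0.0877]
 [ 0.4969 -0.3473  0.0909]
 [ 0.5038 -0.345   0.0944]]
t 20.55 at [ 502.2 -333.4  165.5] [180.    0.  -89.7] w 0.0525 q [-15.  15. -11.  -0. -65.  15.]
(500, -336, 120, -90) travel [0.0051 0.0044 0.17  ] dr [0.     0.     0.0008] mm 85 deg 0.3
(500, -336, 79, -90) travel [0.0051 0.0044 0.252 ] dr [0.     0.     0.0008] mm 126 deg 0.3
```

View pics/w2.png

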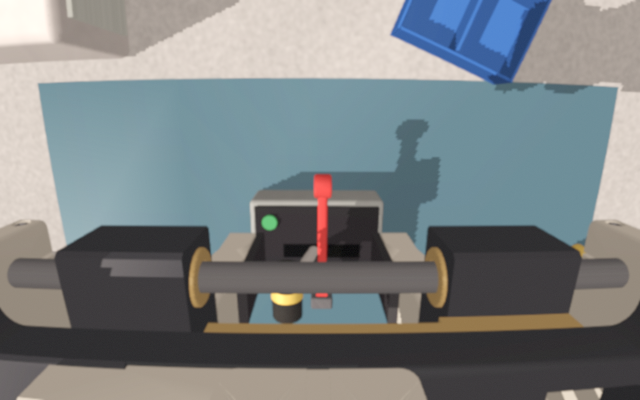

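>>> {"fn": "jog_arm", "kwargs": {
  "travel": [
    [0.005, 0.0064, 0.1],
    [0.005, 0.0064, 0.2],
    [0.005, 0.0064, 0.254],
    [0.005, 0.0064, 0.254],
    [0.005, 0.0064, 0.254],
    [0.005, 0.0064, 0.254],
    [0.005, 0.0064, 0.254],
    [0.005, 0.0064, 0.254],
    [0.005, 0.0064, 0.254],
    [0.005, 0.0064, 0.254]
  ],
  "dr": [
    [0, 0, 0],
    [0, 0, 0],
    [0, 0, 0],
    [0, 0, 0],
    [0, 0, 0],
    [0, 0, 0],
    [0, 0, 0],
    [0, 0, 0],
    [0, 0, 0],
    [0, 0, 0]
  ],
  "claw": [0.6, 0.6, 0.6, 0, 0, 0, 0, 0, 0, 0],
  "newtons": 15
}}

```text
time_s: 21.8
tcp_pos: [0.4985, -0.3375, 0.0387]
eef_rot: [180.0, -0.0, -89.8]
contact_force: [-2.0, -1.9, 2.7]
gripper_width: 0.014
gripper_force: 15.0
```

```bash
python3 - <<'E'
from h import *
s=r.get_state(); print(s['gripper_force'],s['contact_force']); plan()
p0=np.array([-336.,87]); h=np.array([-232.,75]); 
print(np.hypot(*(p0-h)))
a0=np.arctan2(12,104)
for a in np.r_[np.linspace(a0,2.75,21)]:
    y,z=-232-105*np.cos(a),75+105*np.sin(a)
    dy,dz=y+336.3,z-87.1
    # tool x at yaw -90 = world -y ; tool z = -z
    print(round(a,2),round(y),round(z),np.round(-dy/500,3),np.round(-dz/500,3))
E
```

```text
14.999990165233612 [-1.9986503  -1.88884527  2.73238707]
t 21.8 at [ 498.5 -337.5   38.7] [180.   -0.  -89.8] w 0.014 q [-16.  21. -19.   0. -49.  16.]
104.6900186264192
0.11 -336 87 0.0 0.0
0.25 -334 101 -0.005 -0.027
0.38 -330 114 -0.013 -0.053
0.51 -324 126 -0.025 -0.078
0.64 -316 138 -0.04 -0.102
0.77 -307 148 -0.058 -0.123
0.91 -297 158 -0.079 -0.141
1.04 -285 165 -0.102 -0.157
1.17 -273 172 -0.126 -0.169
1.3 -260 176 -0.153 -0.178
1.43 -246 179 -0.18 -0.184
1.56 -233 180 -0.207 -0.186
1.7 -219 179 -0.235 -0.184
1.83 -205 177 -0.262 -0.179
1.96 -192 172 -0.288 -0.17
2.09 -180 166 -0.313 -0.158
2.22 -168 158 -0.336 -0.143
2.35 -158 149 -0.357 -0.125
2.49 -149 139 -0.375 -0.104
2.62 -141 127 -0.39 -0.081
2.75 -135 115 -0.403 -0.056
```

>>> {"fn": "jog_arm", "kwargs": {
  "travel": [
    [-0.005, 0, -0.027],
    [-0.013, 0, -0.053],
    [-0.025, 0, -0.078],
    [-0.04, 0, -0.102],
    [-0.058, 0, -0.123],
    [-0.079, 0, -0.141],
    [-0.102, 0, -0.157],
    [-0.126, 0, -0.169],
    [-0.153, 0, -0.178],
    [-0.18, 0, -0.184]
  ],
  "dr": [
    [0, 0, 0],
    [0, 0, 0],
    [0, 0, 0],
    [0, 0, 0],
    [0, 0, 0],
    [0, 0, 0],
    [0, 0, 0],
    [0, 0, 0],
    [0, 0, 0],
    [0, 0, 0]
  ],
  "claw": [0, 0, 0, 0, 0, 0, 0, 0, 0, 0]
}}

```text
time_s: 23.05
tcp_pos: [0.4984, -0.2465, 0.131]
eef_rot: [-180.0, -0.0, -89.8]
contact_force: [-1.9, -1.4, -0.4]
gripper_width: 0.0138
gripper_force: 15.0
```

```bash
python3 - <<'E'
from h import *
s=r.get_state(); print(s['gripper_force'],s['contact_force']); plan()
a0=1.43;y0,z0=-232-105*np.cos(a0),75+105*np.sin(a0)
for a in np.linspace(a0,2.8,11)[1:]:
    print(round(a,2),np.round((y0+232+105*np.cos(a))/500,3),np.round((z0-75-105*np.sin(a))/500,3))
E
```

```text
14.997428208589554 [-1.8899516  -1.36190663 -0.41774035]
t 23.05 at [ 498.4 -246.5  131. ] [-180.    -0.   -89.8] w 0.0138 q [ -6.  12. -19.   0. -59.   6.]
1.57 -0.029 -0.002
1.7 -0.057 -0.0
1.84 -0.086 0.006
1.98 -0.113 0.015
2.11 -0.138 0.028
2.25 -0.162 0.045
2.39 -0.183 0.064
2.53 -0.201 0.087
2.66 -0.216 0.111
2.8 -0.227 0.138
```

>>> {"fn": "jog_arm", "kwargs": {
  "travel": [
    [-0.029, 0, -0.002],
    [-0.057, 0, 0],
    [-0.086, 0, 0.006],
    [-0.113, 0, 0.015],
    [-0.138, 0, 0.028],
    [-0.162, 0, 0.045],
    [-0.183, 0, 0.064],
    [-0.201, 0, 0.087],
    [-0.216, 0, 0.111],
    [-0.226, 0, 0.136]
  ],
  "dr": [
    [0, 0, 0],
    [0, 0, 0],
    [0, 0, 0],
    [0, 0, 0],
    [0, 0, 0],
    [0, 0, 0],
    [0, 0, 0],
    [0, 0, 0],
    [0, 0, 0],
    [0, 0, 0]
  ],
  "claw": [0, 0, 0, 0, 0, 0, 0, 0, 0, 0]
}}

```text
time_s: 24.3
tcp_pos: [0.4984, -0.1326, 0.0618]
eef_rot: [-179.9, 0.1, -89.8]
contact_force: [0.1, 6.4, 4.1]
gripper_width: 0.0137
gripper_force: 15.0
```

>>> {"fn": "jog_arm", "kwargs": {
  "travel": [
    [0, 0, 0],
    [0, 0, 0],
    [0, 0, 0],
    [0, 0, 0],
    [0, 0, 0],
    [0, 0, 0],
    [0, 0, -0.1],
    [0, 0, -0.2],
    [0, 0, -0.3],
    [0, 0, -0.3]
  ],
  "dr": [
    [0, 0, 0],
    [0, 0, 0],
    [0, 0, 0],
    [0, 0, 0],
    [0, 0, 0],
    [0, 0, 0],
    [0, 0, 0],
    [0, 0, 0],
    [0, 0, 0],
    [0, 0, 0]
  ],
  "claw": [0.7, 0.7, 0.7, 0.7, 0.7, 0.7, 0.7, 0.7, 0.7, 0.7]
}}

```text
time_s: 25.55
tcp_pos: [0.5004, -0.1345, 0.217]
eef_rot: [-179.5, -0.0, -89.8]
contact_force: [-0.6, -0.0, -2.0]
gripper_width: 0.0612
gripper_force: 0.0
```

```bash
python3 - <<'E'
from h import *
np.set_printoptions(precision=4,suppress=True)
c=cam('scene'); cv2.imwrite('pics/s3.png',cv2.resize(c['pixels'][120:240,190:450],None,fx=3,fy=3,interpolation=cv2.INTER_CUBIC)[:,:,::-1])
P=cloud(c,np.ones((400,640),bool)); px=c['pixels'][c['range_z']>0].astype(int)
B=(abs(P[:,0]-.5)<.06)&(P[:,1]<-.1)&(P[:,1]>-.4)&(P[:,2]<.2)&(P[:,2]>.06)
red=P[B&(px[:,0]>100)&(px[:,1]<70)&(px[:,2]<70)]
if len(red): print(len(red),np.percentile(red,[2,50,98],0)); m=np.polyfit(red[:,1],red[:,2],1); print('angle',np.pi-np.arctan(m[0]))
for g in r.regions_of('handle','scene')[:2]: print(g['conf'],g['extent'],np.median(cloud(c,g['pixels']),0))
plan((527,-262,200,-180),(527,-262,112,-180))
E
```

```text
101 [[ 0.4936 -0.237   0.0777]
 [ 0.5017 -0.1721  0.1052]
 [ 0.5081 -0.1298  0.127 ]]
angle 2.7334922142868785
0.65 [227.8, 154.5, 241.5, 170.9] [ 0.5315 -0.2615  0.132 ]
0.39 [247.8, 223.5, 260.7, 249.9] [ 0.7749 -0.126   0.0437]
t 25.65 at [ 497.9 -134.1  212.8] [-179.9    0.   -89.8] w 0.0615 q [  7.   4. -17.  -0. -69.  -7.]
(527, -262, 200, -180) travel [ 0.256  -0.0572  0.1046] dr [-0.0001  0.0002  0.2505] mm 141 deg 90.2
(527, -262, 112, -180) travel [ 0.2561 -0.057   0.2806] dr [-0.0001  0.0002  0.2505] mm 192 deg 90.2
```

View pics/s3.png

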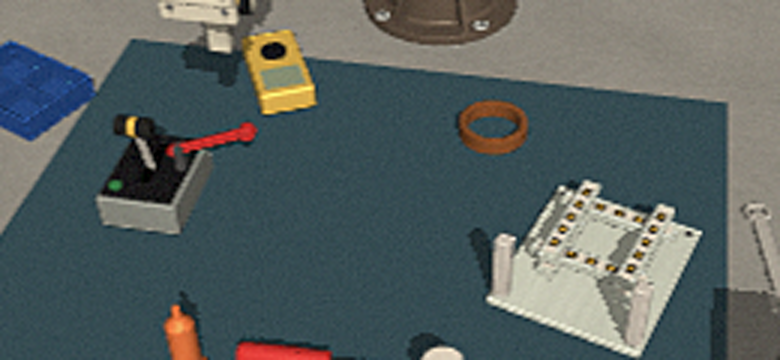

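>>> {"fn": "jog_arm", "kwargs": {
  "travel": [
    [0.256, -0.057, 0.08],
    [0.256, -0.057, 0.08],
    [0.256, -0.057, 0.08],
    [0.256, -0.057, 0.08],
    [0.256, -0.057, 0.08],
    [0.256, -0.057, 0.08],
    [0.256, -0.057, 0.08],
    [0.256, -0.057, 0.08],
    [0.256, -0.057, 0.08],
    [0.256, -0.057, 0.08]
  ],
  "dr": [
    [0, 0, 0.2505],
    [0, 0, 0.2505],
    [0, 0, 0.2505],
    [0, 0, 0.2505],
    [0, 0, 0.2505],
    [0, 0, 0.2505],
    [0, 0, 0.2505],
    [0, 0, 0.2505],
    [0, 0, 0.2505],
    [0, 0, 0.2505]
  ],
  "claw": [0.97, 0.97, 0.97, 0.97, 0.97, 0.97, 0.97, 0.97, 0.97, 0.97],
  "newtons": 30
}}

```text
time_s: 26.9
tcp_pos: [0.526, -0.2619, 0.171]
eef_rot: [180.0, -0.1, -179.9]
contact_force: [0.4, 0.0, 0.8]
gripper_width: 0.0851
gripper_force: 0.0
```

```bash
python3 - <<'E'
from h import *
c=cam('wrist')
for g in r.regions_of('handle','wrist')[:2]: P=cloud(c,g['pixels']); print(g['conf'],g['extent'],np.median(P,0),np.percentile(P,[2,98],0))
plan((527,-262,150,-180),(527,-262,114,-180))
E
```

```text
0.85 [284.1, 157.7, 345.3, 222.3] [ 0.52116647 -0.26475704  0.13622733] [[ 0.50585674 -0.28541135  0.059044  ]
 [ 0.53637803 -0.24413637  0.13950998]]
0.68 [342.8, 152.5, 497.7, 174.3] [ 0.49781121 -0.16875241  0.10798151] [[ 0.49144133 -0.23879946  0.07942077]
 [ 0.50436079 -0.13248751  0.12639087]]
t 27.0 at [ 526.3 -262.1  171.5] [ 1.800e+02 -1.000e-01 -1.799e+02] w 0.0848 q [ -7.  13. -12.  -0. -65. -82.]
(527, -262, 150, -180) travel [-1.500e-03  1.000e-04  1.221e-01] dr [ 0.0001 -0.0003  0.0004] mm 61 deg 0.2
(527, -262, 114, -180) travel [-1.600e-03  1.000e-04  1.941e-01] dr [ 0.0001 -0.0003  0.0004] mm 97 deg 0.2
```

>>> {"fn": "jog_arm", "kwargs": {
  "travel": [
    [0.001, -0.003, 0.1],
    [0.001, -0.003, 0.17],
    [0.001, -0.003, 0.194],
    [0.001, -0.003, 0.194],
    [0.001, -0.003, 0.194],
    [0.001, -0.003, 0.194],
    [0.001, -0.003, 0.194],
    [0.001, -0.003, 0.194],
    [0.001, -0.003, 0.194],
    [0.001, -0.003, 0.194]
  ],
  "dr": [
    [0, 0, 0],
    [0, 0, 0],
    [0, 0, 0],
    [0, 0, 0],
    [0, 0, 0],
    [0, 0, 0],
    [0, 0, 0],
    [0, 0, 0],
    [0, 0, 0],
    [0, 0, 0]
  ],
  "claw": [0.97, 0.97, 0.97, 0.3, 0.3, 0.3, 0.3, 0.3, 0.3, 0.3],
  "newtons": 35
}}

```text
time_s: 28.25
tcp_pos: [0.5267, -0.2645, 0.0762]
eef_rot: [-179.9, 0.1, -180.0]
contact_force: [-0.1, -5.6, 2.0]
gripper_width: 0.0437
gripper_force: 35.0
```

```bash
python3 - <<'E'
from h import *
s=r.get_state(); print(s['gripper_force'],s['contact_force']); plan()
f=lambda a:np.array([90*np.sin(a),90*np.cos(a)])
for q in np.linspace(0,.8,9): d=f(.25-q)-f(.25); print(round(q,2),np.round(-d/500,3))
E
```

```text
35.000410079956055 [-0.14357682 -5.56567516  2.02296101]
t 28.25 at [ 526.7 -264.5   76.2] [-1.799e+02  1.000e-01 -1.800e+02] w 0.0437 q [ -8.  18. -19.   0. -53. -82.]
0.0 [-0. -0.]
0.1 [ 0.018 -0.004]
0.2 [ 0.036 -0.005]
0.3 [ 0.054 -0.005]
0.4 [ 0.071 -0.004]
0.5 [ 0.089 -0.   ]
0.6 [0.106 0.005]
0.7 [0.123 0.012]
0.8 [0.139 0.021]
```

>>> {"fn": "jog_arm", "kwargs": {
  "travel": [
    [0.018, 0, -0.004],
    [0.036, 0, -0.005],
    [0.054, 0, -0.005],
    [0.071, 0, -0.004],
    [0.089, 0, 0],
    [0.106, 0, 0.005],
    [0.123, 0, 0.012],
    [0.135, 0, 0.018],
    [0.137, 0, 0.019],
    [0.137, 0, 0.019]
  ],
  "dr": [
    [0, 0, 0],
    [0, 0, 0],
    [0, 0, 0],
    [0, 0, 0],
    [0, 0, 0],
    [0, 0, 0],
    [0, 0, 0],
    [0, 0, 0],
    [0, 0, 0],
    [0, 0, 0]
  ],
  "claw": [0.3, 0.3, 0.3, 0.3, 0.3, 0.3, 0.3, 0.3, 0.3, 0.3]
}}

```text
time_s: 29.5
tcp_pos: [0.4627, -0.2647, 0.0694]
eef_rot: [-179.8, 0.5, -179.9]
contact_force: [3.0, 1.1, 15.0]
gripper_width: 0.0435
gripper_force: 35.0
```

```bash
python3 - <<'E'
from h import *
s=r.get_state(); print(s['gripper_force'],s['contact_force']); plan()
c=cam('scene'); cv2.imwrite('pics/s4.png',cv2.resize(c['pixels'][100:240,190:450],None,fx=3,fy=3,interpolation=cv2.INTER_CUBIC)[:,:,::-1])
for g in r.regions_of('handle','scene')[:2]: P=cloud(c,g['pixels']); print(g['conf'],g['extent'],np.median(P,0))
c=cam('wrist')
for g in r.regions_of('handle','wrist')[:2]: P=cloud(c,g['pixels']); print(g['conf'],g['extent'],np.median(P,0),np.percentile(P,[2,98],0))
E
```

```text
35.00117897987366 [ 2.96222995  1.13113413 15.01416926]
t 29.5 at [ 462.7 -264.7   69.4] [-179.8    0.5 -179.9] w 0.0435 q [ -9.  13. -27.   0. -50. -81.]
0.8 [271.2, 245.5, 366.3, 300.2] [ 0.4570021  -0.26467313  0.12718186] [[ 0.4552896  -0.28519795  0.11818239]
 [ 0.4767935  -0.24381584  0.13351728]]
```

View pics/s4.png

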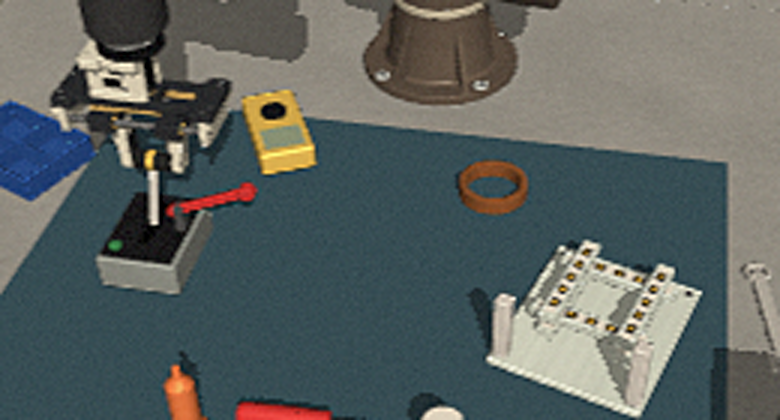

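>>> {"fn": "jog_arm", "kwargs": {
  "travel": [
    [0.004, 0, 0],
    [0.004, 0, 0],
    [0.004, 0, 0],
    [0.004, 0, 0],
    [0.004, 0, 0],
    [0.004, 0, 0],
    [0.004, 0, 0],
    [0.004, 0, 0],
    [0.004, 0, 0],
    [0.004, 0, 0]
  ],
  "dr": [
    [0, 0, 0],
    [0, 0, 0],
    [0, 0, 0],
    [0, 0, 0],
    [0, 0, 0],
    [0, 0, 0],
    [0, 0, 0],
    [0, 0, 0],
    [0, 0, 0],
    [0, 0, 0]
  ],
  "claw": [0.3, 0.3, 0.3, 0.3, 0.3, 0.3, 0.3, 0.3, 0.3, 0.3]
}}

```text
time_s: 30.95
tcp_pos: [0.4614, -0.2647, 0.0689]
eef_rot: [-179.8, 0.6, -179.9]
contact_force: [7.3, -1.1, 8.4]
gripper_width: 0.0438
gripper_force: 35.0
```

```bash
python3 - <<'E'
from h import *
s=r.get_state(); print(s['gripper_force'],s['contact_force'],abs(s['qd']).max()); plan()
c=cam('wrist')
for g in r.regions_of('lever','wrist')[:1]: P=cloud(c,g['pixels']); print(g['conf'],np.median(P,0))
c=cam('top')
for g in r.regions_of('bar_e','top')[:6]:
    P=cloud(c,g['pixels']); zt=np.percentile(P[:,2],90);P=P[abs(P[:,2]-zt)<.005]; q=cv2.minAreaRect((P[:,:2]*1000).astype(np.float32)); print(round(zt,3),*[np.round(k,1) for k in q])
if s['gripper_force']>20 and .04<s['gripper_width']<.047 and s['tcp_pos'][0]<.466: print(r.close_job())
E
```

```text
34.998584389686584 [ 7.27665852 -1.12259191  8.4291017 ] 0.05651210591574681
t 30.95 at [ 461.4 -264.7   68.9] [-179.8    0.6 -179.9] w 0.0438 q [ -9.  13. -27.   0. -49. -81.]
0.66 [ 0.45597678 -0.26456554  0.1267265 ]
0.049 [497.4 245.2] [ 20.5 139.3] 73.3
0.049 [524.6 331.6] [ 20.5 138. ] 71.7
0.037 [553.4 273.6] [136.5  18.8] 73.4
0.024 [511.9 325.9] [ 4.1 34.4] 73.2
0.037 [468.1 300.3] [138.5  19.6] 72.5
the job is handed in; nothing more can be done
None
```

The job is handed in at about 31 s; the verdict was not shown. By the cameras both loose bars lie within about 3 mm of their third-layer places and the catch is open at about 2.7 rad. The lever is about at its stop (its handle has moved about 65 mm) and is still held with a 35 N grip.

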